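# Fill the parts tray from the lever-lid sleeve feeder

### The job

Slide the open steel parts tray along the bench until it is fully home and square against the stop plate under the feeder's spout, then press the feeder's red lever pad down and keep it down until all four steel sleeves have rolled out into the tray. Then, keeping the fingertips on the pad all the way, ease the lever back up slowly, over two or three seconds, so that the linked yellow lid closes fully without slamming. Only push and press: do not lift the tray, do not touch the sleeves, and leave the other things on the bench where they are.

Things in the scene. Friction and masses are not known exactly. Their poses are not given: they have to be found in the camera images.
- hopper: Gravity feeder bolted to the bench: green steel chute, 60 mm wide, 210 mm long, open on top, on two legs. Origin on the bench directly under the middle of the chute's mouth. y axis: level, the way the sleeves run out; x axis: across the chute, away from the lever side; z up. On the -x side of the mouth (y -7 to 27 mm) a bracket for lid and lever reaches 208 mm above the bench.
- lip (a point): Middle of the front edge of the chute's light steel floor (hopper y = 0), 72 mm above the bench; the sleeves drop off here. From it the floor rises backwards (-y) at 18 degrees. The side walls stand 47 mm over the floor: 117 mm above the bench at the mouth, 183 mm at the rear end (hopper y = -200 mm).
- stop (a point): Middle of the face of the feeder's front leg, a steel plate 110 mm wide and 62 mm high, square to the hopper's y axis; the face looks along +y and stands 20 mm behind the lip (hopper y = -20 mm). This point is 25 mm above the bench. The tray is home when its front wall rests against this face.
- lid (a joint): Yellow lid, 62 mm wide and 60 mm high, hanging across the mouth from a shaft along its top edge, 128 mm above the bench. In rad: 0 closed over the mouth, 0.95 fully swung out and up. Joined by a rod to the lever, so it always turns by the same angle as the lever. The sleeves pass under it from about 0.4 rad up.
- lid_edge (a point): Middle of the lid's lower edge.
- lever (a joint): Lever on the -x side of the feeder, in rad: 0 up (lid closed), 0.95 pressed fully down (against a stop). A return spring pushes it up: about 1 to 2 N at the pad at first, 6 N fully down; if let go it flies up and the lid slams.
- lever_pad (a point): Middle of the top of the lever's red pad, 50 mm across (hopper x) and 46 mm along the lever. Lever up: about 255 mm above the bench, at hopper x = -86, y = -95 mm, sloping up 25 degrees away from the pivot; fully down: about 145 mm above the bench, sloping 29 degrees the other way. A fingertip moving straight down 100 to 110 mm behind (-y of) lever_pivot stays on the pad for the whole stroke.
- lever_pivot (a point): Point on the lever's hinge axis, level with the pad's middle in hopper x, 195 mm above the bench; the axis runs along the hopper's x axis. The pad's middle is 120 mm from it along the lever, its top surface 10 mm above the lever's centre line.
- tray: Loose open-topped steel parts tray lined with dark rubber, 130 mm (its x) by 150 mm (its y), 45 mm high, walls 4 mm, about 0.6 kg; slides on the bench. Origin in the middle of its underside. It starts in front of the spout, turned up to 12 degrees, its -y wall towards the stop. Home: its centre in line with the chute (hopper x = 0), 55 mm in front of the lip (hopper y = 55 mm).
- tray_front (a point): Middle of the outside of the tray's -y wall (the one that goes against the stop), 25 mm up.
- tray_back (a point): Middle of the outside of the tray's +y wall (the one to push on), 25 mm up.
- sleeve0: Steel spacer sleeve, 28 mm diameter, 48 mm long, about 150 g, origin at its centre, its x axis along its length; lies across the chute and rolls. Number 1 of four from the lid.
- sleeve1: Steel spacer sleeve, 28 mm diameter, 48 mm long, about 150 g, origin at its centre, its x axis along its length; lies across the chute and rolls. Number 2 of four from the lid.
- sleeve2: Steel spacer sleeve, 28 mm diameter, 48 mm long, about 150 g, origin at its centre, its x axis along its length; lies across the chute and rolls. Number 3 of four from the lid.
- sleeve3: Steel spacer sleeve, 28 mm diameter, 48 mm long, about 150 g, origin at its centre, its x axis along its length; lies across the chute and rolls. Number 4 of four from the lid.
- dirty_cup: Bystander: loose off-white plastic cup, 72 mm across, 70 mm high, origin under its centre. Stands on the far side of the tray's path.
- hex_bolt: Bystander: loose steel hex bolt lying on the bench, 70 mm long, head 25 mm across. Origin under its middle.
- bearing_ring: Bystander: loose dark steel bearing ring, 48 mm across, 16 mm high, flat on the bench. Origin under its centre.
- hammer: Bystander: hammer lying on the left of the bench.
- wrench: Bystander: wrench lying on the right of the bench, behind the feeder.
- grey_cup: Bystander: loose grey plastic cup, 84 mm across, 85 mm high, origin under its centre. Stands on the far side of the feeder.
- screwdriver: Bystander: screwdriver lying on the left of the bench.
Not all that is in view belongs to the job. Leave any blue or brown look-alike of the tray alone.

How it is judged:
On the way, in this order (a step that is already met when the one before it is completed fails the run):
1. the tray is home against the stop under the spout, nothing dispensed yet (y of tray_front in the frame of hopper below -0.01 m and x of tray in the frame of hopper between -0.03 and 0.03 m and angle between the y axis of tray and the y axis of hopper, either way round below 0.15 rad and value of joint lid below 0.1 rad), for 0.2 s.
2. all four sleeves lie in the tray while the lever still holds the lid open (horizontal distance between each of sleeve0, sleeve1, sleeve2, sleeve3 and tray below 0.077 m and height (world z) of each of sleeve0, sleeve1, sleeve2, sleeve3 below 0.05 m and value of joint lid above 0.3 rad), for 0.2 s.
At the end, for the whole second after the job is handed in: The tray is home: its front wall within 10 mm of the stop plate, within 30 mm of the chute's centre line and within 0.15 rad of square. All four sleeves lie at rest in it, and the lid is closed (under 0.04 rad) (y of tray_front in the frame of hopper below -0.01 m and x of tray in the frame of hopper between -0.03 and 0.03 m and angle between the y axis of tray and the y axis of hopper, either way round below 0.15 rad and horizontal distance between each of sleeve0, sleeve1, sleeve2, sleeve3 and tray below 0.077 m and height (world z) of each of sleeve0, sleeve1, sleeve2, sleeve3 below 0.05 m and value of joint lid below 0.04 rad and linear speed of each of sleeve0, sleeve1, sleeve2, sleeve3, tray below 0.03 m/s); the robot touches nothing.
It fails at once if the lid slams: it closes faster than 1.5 rad/s in the last 0.4 rad of its travel (value of joint lid below 0.4 rad and velocity of joint lid below -1.5 rad/s).
It fails at once if the tray is lifted (over 12 mm) or tipped (over 0.2 rad) (height (world z) of tray above 0.012 m or angle between tray's own z axis and vertical above 0.2 rad).
It fails at once if the robot touches a sleeve (contact force between any of the fingers, the arm and sleeve0 above 1 N or contact force between any of the fingers, the arm and sleeve1 above 1 N or contact force between any of the fingers, the arm and sleeve2 above 1 N or contact force between any of the fingers, the arm and sleeve3 above 1 N).
It fails at once if a bystander is moved by more than 30 mm (distance of any of dirty_cup, hex_bolt, bearing_ring, hammer, wrench, grey_cup, screwdriver from where it was at the start of the episode above 0.03 m).
It also fails if it takes over 54 s, if anything falls off the work surface, if the arm or the gripper's body presses on something with over 40 N, if the wrist force passes 120 N, or if a joint passes its speed limit or range.

### The arm

A 6-joint arm with a two-finger parallel gripper is mounted at the origin on the work surface. World frame = base frame: x ahead of the robot, y to its left, z up, the work surface at z = 0. Lengths are in m, angles in rad, forces in N, time in s.
With the tool pointing down it reaches from about 0.25 to 0.775 m from the base axis. Payload 4 kg.
Tool frame: the origin (TCP) lies at the centre of the arm's flange, where the gripper is bolted on; the fingertips stand ahead of it and the grasp point (between the pads) lies 180 mm ahead of it (robot.tcp_to_tips is the z of the fingertips in the tool frame, in m); z points along the fingers, y is the direction in which the jaws open and shut (so a half turn about z gives the same grasp; the last joint's range is limited). The gripper opens to 94 mm and grips with 3 to 60 N. Pads are 16 mm wide; open, the fingers measure 119 mm over their backs; the gripper's body (75 mm by 177 mm) begins 78 mm behind the grasp point.
Start: joints at [1.005, 0.087, 1.371, -0, 1.684, -0.103], TCP at [0.246, 0.492, 0.405] pointing down, gripper open.
Joint ranges: [-3.1, 3.1], [-0.76, 2.03], [0.27, 2.55], [-1.08, 4.22], [0.17, 2.65], [-2.57, 2.57]. Speed limits (rad/s): [2.79, 2.79, 3.14, 3.14, 3.14, 3.14].

### API

Orientations are given as [roll, pitch, yaw] about the fixed x, y, z axes, in that order (R = Rz(yaw) Ry(pitch) Rx(roll)).
In Python, from bench import robot gives the robot as it stands.
- The arm moves only by the tool move_arm, never from a script. Its argument "increments" is a list that holds one entry, the list of rows, each a list of 7 numbers: the opening, from 0 (shut) to 1 (fully open), then the shift along the tool's x, y, z as a fraction of full scale, then the turn, a rotation vector about the tool's x, y, z as a fraction of full scale. In form: [[[jaw, dx, dy, dz, rx, ry, rz], ...]]. A call has 1 to 8 rows; each row is the pose to reach, as a shift and turn from the pose commanded when the call began, along the tool's axes at that moment; what a row does not reach only later rows make up. Full scale, the value 1, is 0.1 m for a shift and pi/2 rad for a turn. A row lasts 1/12 s, in which the tool goes at most 41.7 mm and 7.16 degrees, less where a joint would pass 70% of its speed; a pose out of reach is approached as far as the arm can. A call with a number of a shift or a turn outside -1 to 1 is refused whole. A call with a gripper value outside its range is refused whole. The fingers move at their own pace and stop on an object; the grip force is fixed at half the most. Time passes only in rows, so rows that repeat a pose let the fingers close. It gives the time, the measured TCP pose, the force and the opening at its end, in the units of the state.
- robot.get_obs(): the state, without advancing time (a new reading comes with each control period).
- robot.snapshot(name): name is "scene" or "top" or "wrist"; returns (picture, depth): 420x560x3 uint8, red, green, blue; 420x560 float32, m along the optical axis (not along the pixel's ray), 0 where there is no reading.
- robot.camera_params(name): a dict with "mtx" (3x3 intrinsics, pixels), "k1" (the pictures are not rectified: a ray, as slopes to the right and down, at radius r is drawn at 1 + k1 r^2 times it, then the intrinsics apply), "R" (3x3) and "t" (3): a world point X has camera coordinates R X + t. Camera axes: x right, y down, z forward; pixel columns grow to the right and rows downward; lengths in m; the calibration is good to about 2 mm. A picture is of the moment at which its call begins: read the wrist's pose just before it. camera_params takes no time and is no camera call; for the wrist camera it gives the pose at the moment of the call.
- robot.close_job(): hands the job in, once; it reports no verdict.
The state is a dict: "time": time; "joint_positions": joint angles; "qvel": joint speeds; "joint_torque": joint torques, N m; "tool_pos": TCP position; "ee_rot": TCP orientation; "wrist_force": force on the tool from outside, world axes, zero at the start; "wrist_torque": the same for the moment, N m; "width": finger opening in m.
Only numpy, scipy, OpenCV 4.12 (cv2) and the standard library are available. Lean on these libraries where they do the work, as an engineer would, in place of code of your own. Each camera call takes 0.05 s, during which the arm holds its last target.

## Working session

There is one attempt and no reset: what is moved stays moved. The work goes in short steps, Python scripts to look and compute and a tool call to move; the robot and the scene stay as the last step left them, time stands still between calls to the robot, and variables do not carry over. Pictures are saved under pics/ and viewed, and the job is handed in when it is done.

Besides the shell and the picture viewer there is one more tool, called after "Call:" by a JSON object that holds its "api" and its "payload". move_arm: Moves the arm, as the interface text tells. Its arguments: {"type":"object","properties":{"increments":{"type":"array","items":{"type":"array","items":{"type":"array","items":{"type":"number","minimum":-1,"maximum":1}}}}},"required":["increments"]}

```bash
mkdir -p pics; ls
cat > h.py <<'E'
import numpy as np, cv2, json
from bench import robot
def snap(n,f):
    cp=robot.camera_params(n); p,d=robot.snapshot(n)
    cv2.imwrite('pics/'+f+'.png',p[:,:,::-1]); np.savez('pics/'+f+'.npz',p=p,d=d,mtx=cp['mtx'],k1=cp['k1'],R=cp['R'],t=cp['t'])
    return p,d,cp
def load(f): return np.load('pics/'+f+'.npz')
def rays(c,u,v):
    K=c['mtx'];k=float(c['k1'])
    pts=np.array([[[float(u),float(v)]]])
    s=cv2.undistortPoints(pts,np.array(K,float),np.array([k,0,0,0,0.]))[0,0]
    return np.array([s[0],s[1],1.])
def pix(c,u,v,z=None):
    r=rays(c,u,v); R=np.array(c['R']);t=np.array(c['t'])
    if z is None:
        d=c['d'][int(round(v)),int(round(u))]; return R.T@(r*d-t)
    o=-R.T@t; w=R.T@r; return o+w*(z-o[2])/w[2]
def proj(c,X):
    R=np.array(c['R']);t=np.array(c['t']);q=R@np.array(X)+t;s=q[:2]/q[2];r2=s@s;s=s*(1+float(c['k1'])*r2)
    K=np.array(c['mtx']);return K[:2,:2]@s+K[:2,2]
def crop(f,x0,y0,x1,y1,s,o):
    im=cv2.imread('pics/'+f+'.png')[y0:y1,x0:x1]; cv2.imwrite('pics/'+o+'.png',cv2.resize(im,None,fx=s,fy=s,interpolation=cv2.INTER_CUBIC))
E
python3 - <<'E'
from h import *
print(robot.get_obs(), robot.tcp_to_tips)
for n in ['scene','top','wrist']:
    _,_,cp=snap(n,n+'0'); print(n,cp)
E
```

```text
pics
{'time': 0.0, 'joint_positions': array([ 1.00489680e+00,  8.79440904e-02,  1.37222026e+00, -1.82020578e-05,
        1.68359624e+00, -1.03072860e-01]), 'qvel': array([ 0.00319039, -0.00036701,  0.00079134,  0.00229819,  0.00119597,
       -0.00017493]), 'joint_torque': array([-6.85026152e-04, -3.40173411e+01, -3.02433479e+01,  7.15673435e-02,
        3.28536972e-02, -1.75770992e-04]), 'tool_pos': array([0.24549776, 0.49204717, 0.40352692]), 'ee_rot': array([-3.13943436e+00, -2.05064823e-04,  2.67876374e+00]), 'wrist_force': array([-0.14815474,  0.28072536,  0.01481062]), 'wrist_torque': array([ 0.02738973, -0.01132165, -0.03894523]), 'width': 0.09388165377552259} 0.1992
scene {'mtx': array([[506.97190934,   0.        , 281.88646877],
       [  0.        , 506.97190934, 210.27747616],
       [  0.        ,   0.        ,   1.        ]]), 'k1': 0.01861397862732008, 'R': array([[ 0.01087516,  0.99993243, -0.00410581],
       [ 0.79274213, -0.01112426, -0.60945563],
       [-0.60946012,  0.00337308, -0.79280955]]), 't': array([ 8.46217147e-04, -3.45047762e-01,  1.78640862e+00])}
top {'mtx': array([[470.40251664,   0.        , 287.29441284],
       [  0.        , 470.40251664, 211.99976304],
       [  0.        ,   0.        ,   1.        ]]), 'k1': 0.005239004664795024, 'R': array([[ 0.08354328, -0.99649402,  0.00449244],
       [-0.97013408, -0.08236193, -0.22815869],
       [ 0.22772878,  0.01470286, -0.97361359]]), 't': array([-0.03516454,  0.59350585,  1.30353702])}
wrist {'mtx': array([[306.61955199,   0.        , 283.76218668],
       [  0.        , 306.61955199, 210.73403471],
       [  0.        ,   0.        ,   1.        ]]), 'k1': 0.01190610073389911, 'R': array([[ 0.44575988,  0.89514884, -0.00258344],
       [ 0.86499741, -0.42999892,  0.25861247],
       [ 0.23038578, -0.11751373, -0.9659777 ]]), 't': array([-0.54893281, -0.02709119,  0.39120639])}
```

View pics/scene0.png

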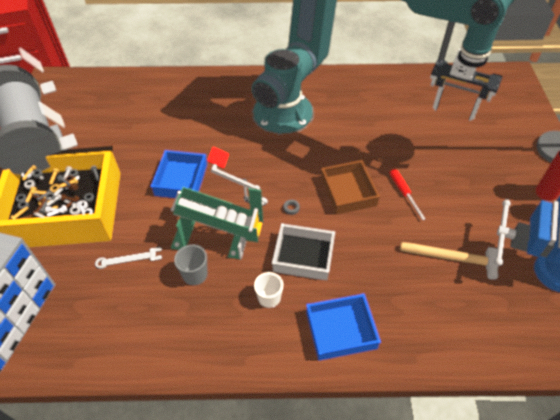

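View pics/top0.png

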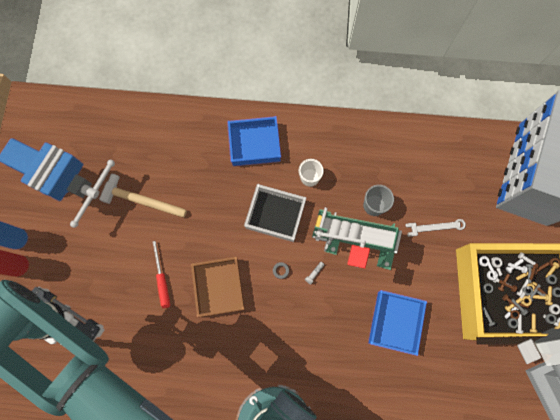

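View pics/wrist0.png

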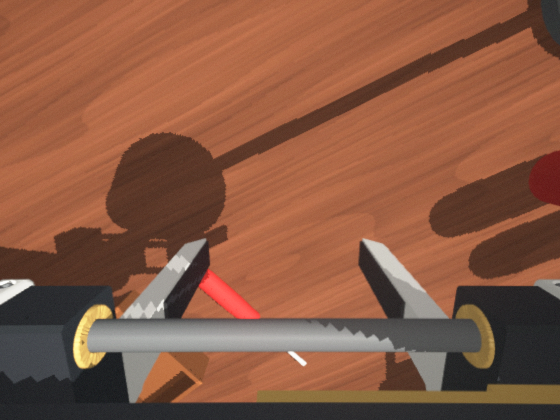

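Candidates for the tray in the top view are the grey steel tray with a dark lining (276,212), blue trays at (254,141) and (398,322), and a brown one at (218,287). The grey one fits the description. I'll check it and the feeder in an enlarged crop.

Run:
```python
from h import *
crop('top0',230,150,430,300,4,'c_top')
crop('scene0',160,140,350,300,4,'c_scene')
```

```text
(no output)
```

View pics/c_top.png

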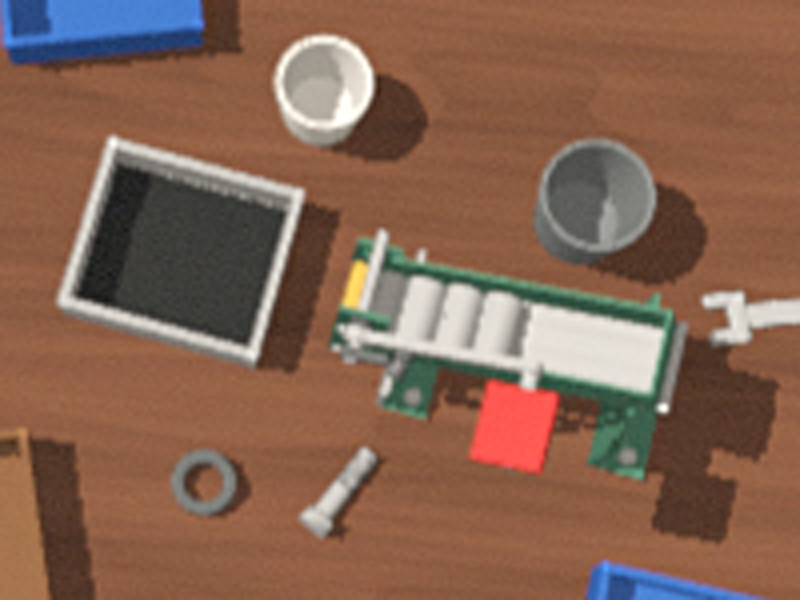

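View pics/c_scene.png

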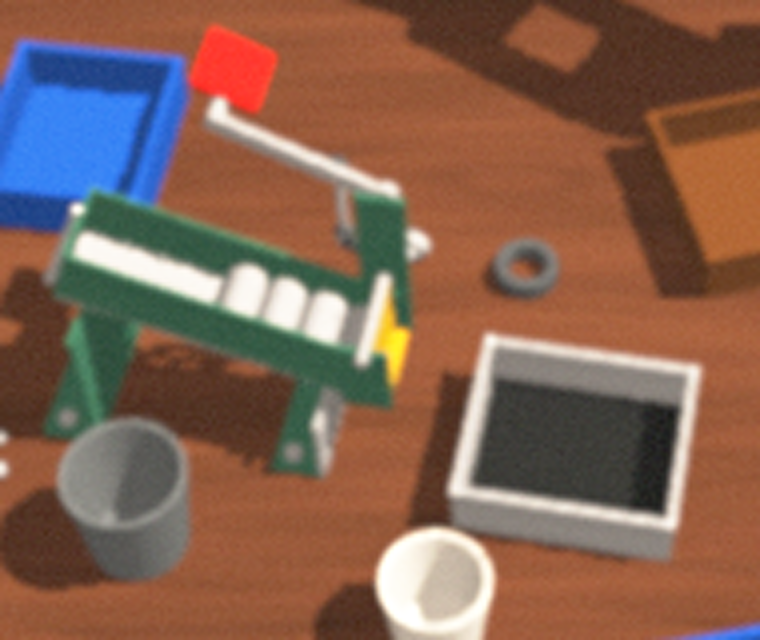

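Run:
```python
from h import *
c=load('top0'); T=lambda u,v:(230+u/4,150+v/4)
def P(n,u,v,z): 
    x=pix(c,*T(u,v),z); print(n,x.round(4), pix(c,*T(u,v)).round(4)); return x
P('rearfar',672,310,.183);P('rearnear',662,393,.183)
P('mouthfar',362,240,.117);P('mouthnear',337,345,.117)
for n,u,v in [('pad UL',490,382),('pad UR',558,390),('pad LR',543,472),('pad LL',470,458),('padmid',516,426)]: P(n,u,v,.255)
print('tray')
q=[P('t',u,v,.045) for u,v in [(112,137),(304,190),(256,363),(60,303)]]
q=np.array(q);m=q.mean(0);print(m)
for i in range(4):
    d=q[(i+1)%4]-q[i];print(np.linalg.norm(d),np.degrees(np.arctan2(d[1],d[0])))
P('cup',325,90,.07);P('bolt',340,493,.01);P('ring',205,482,.016);P('gcup',597,200,.085)
s=load('scene0');S=lambda u,v:(160+u/4,140+v/4)
print('scene')
def Q(n,u,v,z): print(n,pix(s,*S(u,v),z).round(4),pix(s,*S(u,v)).round(4))
for u,v in [(488,337),(700,368),(672,527),(452,495)]: Q('t',u,v,.045)
Q('pad',233,70,.255);Q('rearnear',97,192,.183);Q('rearfar',58,300,.183);Q('mouthfar',392,400,.117)
# green cloud
d=c['d'];p=c['p'].astype(int);g=(p[:,:,1]>p[:,:,0]+15)&(p[:,:,1]>p[:,:,2]+5)
vv,uu=np.nonzero(g[190:275,305:410]);pts=np.array([pix(c,u+305,v+190) for u,v in zip(uu,vv)])
np.save('pics/green.npy',pts);print(pts.shape)
import scipy.optimize as so
# wall tops: z within 6mm of 0.117-0.183 line; iterate
def tohop(a,x,y,pts): 
    R=np.array([[np.cos(a),np.sin(a)],[-np.sin(a),np.cos(a)]]); return (pts[:,:2]-[x,y])@R.T
w=pts[(pts[:,2]>.1)&(pts[:,2]<.2)]
print(len(w)); print(w[::40].round(3))
```

```text
rearfar [ 0.5504 -0.2826  0.183 ] [ 5.906e-01 -3.241e-01  4.000e-04]
rearnear [ 0.4943 -0.2778  0.183 ] [ 0.4989 -0.2836  0.1569]
mouthfar [ 0.5967 -0.0785  0.117 ] [ 0.5926 -0.0776  0.1339]
mouthnear [ 0.5204 -0.0663  0.117 ] [ 0.5259 -0.0677  0.0877]
pad UL [ 0.4797 -0.1556  0.255 ] [ 0.481  -0.1565  0.2475]
pad UR [ 0.4783 -0.1977  0.255 ] [ 0.5021 -0.221   0.1157]
pad LR [ 0.4269 -0.1907  0.255 ] [ 0.4597 -0.2326 -0.0049]
pad LL [ 0.4317 -0.1458  0.255 ] [ 0.433  -0.1469  0.2457]
padmid [ 0.4538 -0.1729  0.255 ] [ 0.4542 -0.1733  0.2522]
tray
t [0.6779 0.1102 0.045 ] [0.6787 0.1105 0.0422]
t [ 0.649  -0.0368  0.045 ] [ 0.6624 -0.038  -0.0044]
t [ 0.5154 -0.0116  0.045 ] [ 0.5239 -0.0118 -0.0042]
t [0.5479 0.1359 0.045 ] [0.5474 0.1357 0.0477]
[0.59756341 0.04944351 0.045     ]
0.1498515686399576 -101.11832385216768
0.13595697130591708 169.29766447894397
0.15103738716899912 77.59434010707719
0.13256022463792047 -11.187742543138711
cup [ 0.7203 -0.0461  0.07  ] [ 0.7429 -0.0482  0.0012]
bolt [ 0.4297 -0.0814  0.01  ] [ 0.4292 -0.0811  0.0154]
ring [0.4288 0.0186 0.016 ] [0.4304 0.0
[... 169 characters left out ...]
2 -0.0035]
t [0.6762 0.1137 0.045 ] [0.6502 0.1185 0.001 ]
t [ 0.6496 -0.0315  0.045 ] [ 0.6481 -0.0315  0.0425]
pad [ 0.4577 -0.1685  0.255 ] [ 0.4554 -0.1689  0.2526]
rearnear [ 0.4982 -0.2628  0.183 ] [ 0.4943 -0.2639  0.1784]
rearfar [ 0.5871 -0.2779  0.183 ] [ 0.4447 -0.327  -0.005 ]
mouthfar [ 0.6215 -0.0691  0.117 ] [ 0.5426 -0.0753  0.0011]
(887, 3)
542
[[ 0.592 -0.076  0.134]
 [ 0.582 -0.12   0.121]
 [ 0.572 -0.152  0.138]
 [ 0.57  -0.166  0.115]
 [ 0.561 -0.209  0.146]
 [ 0.559 -0.222  0.135]
 [ 0.555 -0.244  0.134]
 [ 0.549 -0.273  0.153]
 [ 0.526 -0.279  0.177]
 [ 0.509 -0.174  0.125]
 [ 0.501 -0.234  0.17 ]
 [ 0.497 -0.252  0.172]
 [ 0.492 -0.269  0.182]
 [ 0.486 -0.267  0.105]]
```

Call:
{"api": "move_arm", "payload": {"increments": [[[0.5,-0.2,-0.06,0,0,0,0.075],[0.5,-0.45,-0.12,0,0,0,0.15],[0.5,-0.7,-0.18,0,0,0,0.225],[0.5,-0.9,-0.24,0,0,0,0.3],[0.5,-1,-0.27,0,0,0,0.375]]]}}

```text
time: 0.57
tool_pos: [0.3244, 0.4219, 0.4042]
ee_rot: [-3.141, 0.001, 2.082]
wrist_force: [0.2, 0.4, -0.1]
width: 0.0642
```

```bash
cat >> h.py <<'E'
from scipy.spatial.transform import Rotation as Ro
def inc(target,yaw=None,cur=None):
    o=robot.get_obs(); p=np.array(o['tool_pos'] if cur is None else cur); R=Ro.from_euler('xyz',o['ee_rot']).as_matrix()
    Rt=R if yaw is None else Ro.from_euler('xyz',[np.pi,0,np.radians(yaw)]).as_matrix()
    s=R.T@(np.array(target)-p)/.1; r=Ro.from_matrix(R.T@Rt).as_rotvec()/(np.pi/2)
    print('t',round(o['time'],2),'pos',p.round(4),'rpy',np.degrees(o['ee_rot']).round(2),'F',o['wrist_force'].round(1),'w',round(o['width'],4)); print('inc',s.round(3),r.round(4))
E
python3 - <<'E'
from h import *
inc([.62,.17,.40],78.5)
c=load('top0')
for z,pts in [(.045,[(228,122),(277,118),(282,158),(234,164)]),(.045,[(192,266),(238,259),(244,310),(197,316)])]:
    print([pix(c,u,v,z).round(3) for u,v in pts])
E
```

```text
t 0.57 pos [0.3244 0.4219 0.4042] rpy [-1.7997e+02  7.0000e-02  1.1928e+02] F [ 0.2  0.4 -0.1] w 0.0642
inc [-3.643  1.346  0.046] [-0.      0.0008  0.4532]
[array([0.87 , 0.223, 0.045]), array([0.897, 0.072, 0.045]), array([0.767, 0.045, 0.045]), array([0.736, 0.189, 0.045])]
[array([0.417, 0.276, 0.045]), array([0.448, 0.146, 0.045]), array([0.306, 0.113, 0.045]), array([0.278, 0.244, 0.045])]
```

Call:
{"api": "move_arm", "payload": {"increments": [[[0.6,-0.2,0.08,0,0,0,0.075],[0.6,-0.4,0.16,0,0,0,0.15],[0.6,-0.6,0.24,0,0,0,0.225],[0.6,-0.8,0.32,0,0,0,0.3],[0.6,-1,0.4,0,0,0,0.375],[0.6,-1,0.5,0,0,0,0.453]]]}}

```text
time: 1.07
tool_pos: [0.4176, 0.3589, 0.4044]
ee_rot: [3.141, 0.002, 1.369]
wrist_force: [0.4, 0.2, -0.0]
width: 0.0563
```

Run:
```python
from h import *
inc([.62,.17,.40],78.5)
```

```text
t 1.07 pos [0.4176 0.3589 0.4044] rpy [1.7996e+02 1.1000e-01 7.8410e+01] F [ 0.4  0.2 -0. ] w 0.0563
inc [-1.444  2.362  0.049] [ 0.0005  0.0012 -0.0009]
```

Call:
{"api": "move_arm", "payload": {"increments": [[[0.6,-0.16,0.25,0,0,0,0],[0.6,-0.32,0.5,0,0,0,0],[0.6,-0.5,0.75,0,0,0,0],[0.6,-0.6,1,0,0,0,0]]]}}

```text
time: 1.4
tool_pos: [0.5034, 0.2817, 0.4044]
ee_rot: [-3.141, 0.001, 1.378]
wrist_force: [-0.3, 0.4, 0.3]
width: 0.0566
```

Call:
{"api": "move_arm", "payload": {"increments": [[[0.6,-0.16,0.25,0,0,0,0],[0.6,-0.32,0.5,0,0,0,0],[0.6,-0.5,0.75,0,0,0,0],[0.6,-0.6,1,0,0,0,0],[0.6,-0.6,1,0,0,0,0]]]}}

```text
time: 1.82
tool_pos: [0.5924, 0.2018, 0.403]
ee_rot: [3.141, 0.002, 1.373]
wrist_force: [-1.2, -0.5, -0.3]
width: 0.0565
```

Run:
```python
from h import *
inc([.62,.17,.30],78.5)
snap('wrist','wrist1');snap('top','top1');snap('scene','scene1')
c=load('top1');cv2.imwrite('pics/c_top1.png',cv2.resize(cv2.imread('pics/top1.png')[180:280,300:420],None,fx=6.6,fy=6,interpolation=cv2.INTER_CUBIC))
```

```text
t 1.82 pos [0.5924 0.2018 0.403 ] rpy [1.7999e+02 1.2000e-01 7.8650e+01] F [-1.2 -0.5 -0.3] w 0.0565
inc [-0.256  0.333  1.031] [0.0001 0.0014 0.0017]
```

View pics/wrist1.png

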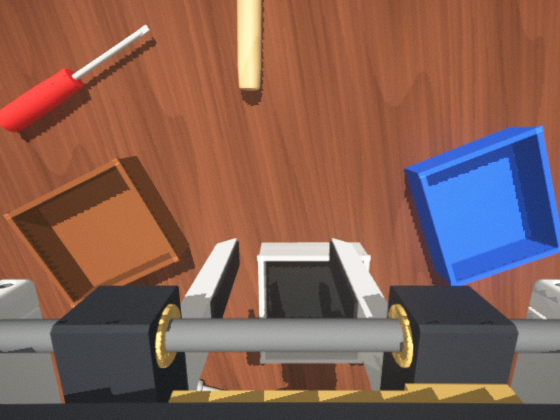

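View pics/c_top1.png

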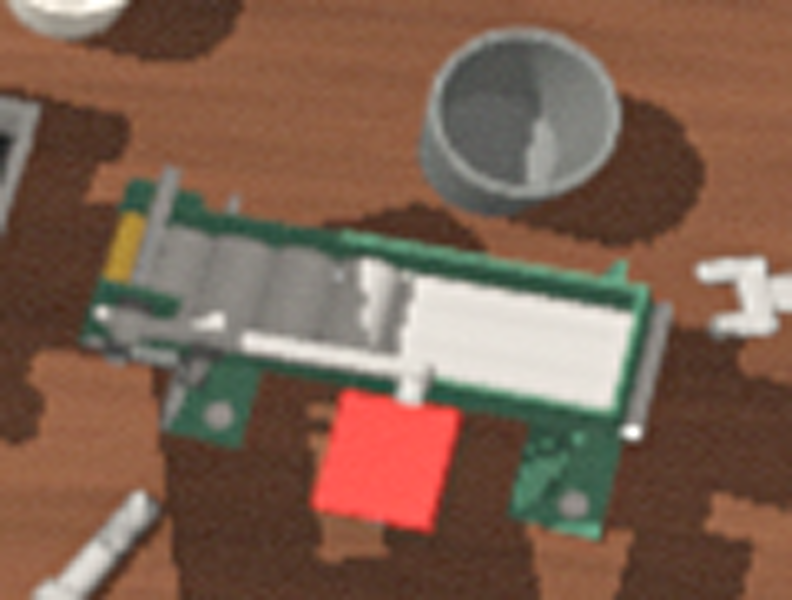

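```bash
cat > fit.py <<'E'
from h import *
from scipy.optimize import least_squares
c=load('top1');s=load('scene0')
cp=np.array
a=np.radians(25)
def pad(x,e): return [x,-.095-e*np.cos(a),.255+e*np.sin(a)]
P=cp([pad(-.061,-.023),pad(-.061,.023),pad(-.111,.023),pad(-.111,-.023)])
ut=cp([(343,391),(460,407),(433,531),(313,509)])/[6.6,6]+[300,180]
us=cp([(261,113),(190,78),(211,25),(277,64)])/4.+[160,140]
def w(q,P): 
    R=Ro.from_euler('z',q[2]).as_matrix(); return P@R.T+[q[0],q[1],0]
# legs' foot etc not known; stop plate: x +-.055, y -.02
def res(q,cams):
    r=[]
    for cam,u in cams:
        r+=[proj(cam,X)-uu for X,uu in zip(w(q,P),u)]
    return np.concatenate(r)
for n,cams in [('top',[(c,ut)]),('scene',[(s,us)]),('both',[(c,ut),(s,us)])]:
    f=least_squares(res,[.559,-.095,-.2],args=(cams,));print(n,f.x.round(4),np.degrees(f.x[2]).round(2),np.sqrt(np.mean(f.fun**2)).round(2))
q=f.x
# reproject chute
im=cv2.resize(cv2.imread('pics/top1.png')[180:280,300:420],None,fx=6.6,fy=6,interpolation=cv2.INTER_CUBIC)
im2=cv2.resize(cv2.imread('pics/scene0.png')[140:300,160:350],None,fx=4,fy=4,interpolation=cv2.INTER_CUBIC)
L=[([-.03,0,.117],[-.03,-.2,.183]),([.03,0,.117],[.03,-.2,.183]),([-.055,-.02,0],[.055,-.02,0]),([-.03,-.2,.183],[.03,-.2,.183]),([-.055,-.02,.062],[.055,-.02,.062])]
L+=[(P[i],P[(i+1)%4]) for i in range(4)]
for A,B in L:
    X=w(q,cp([A,B]))
    o=[tuple(int(v) for v in (proj(c,x)-[300,180])*[6.6,6]) for x in X];cv2.line(im,*o,(255,0,255),1)
    o=[tuple(int(v) for v in (proj(s,x)-[160,140])*4) for x in X];cv2.line(im2,*o,(255,0,255),1)
cv2.imwrite('pics/ov1.png',im);cv2.imwrite('pics/ov2.png',im2)
E
python3 fit.py
```

```text
top [ 0.5538 -0.0921 -0.162 ] -9.28 0.23
scene [ 0.5625 -0.0937 -0.2247] -12.87 0.83
both [ 0.5569 -0.0925 -0.1875] -10.75 1.03
```

View pics/ov1.png

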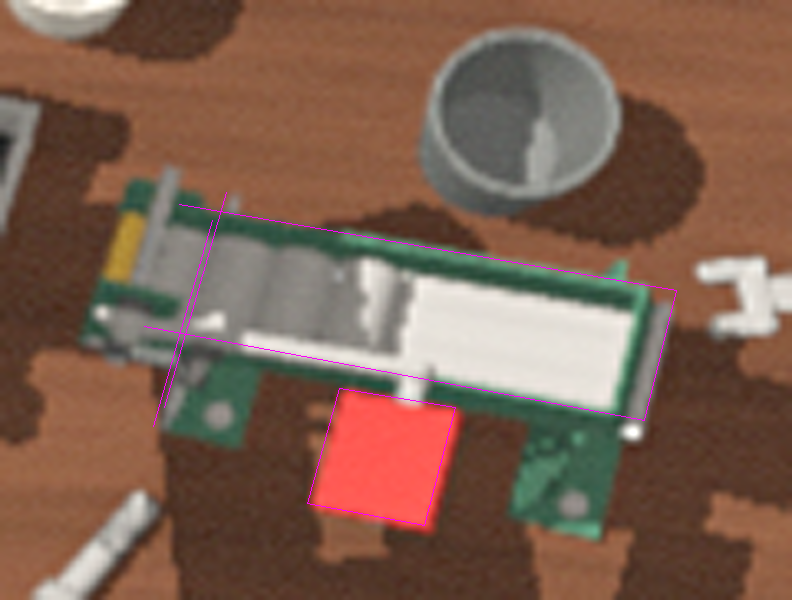

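View pics/ov2.png

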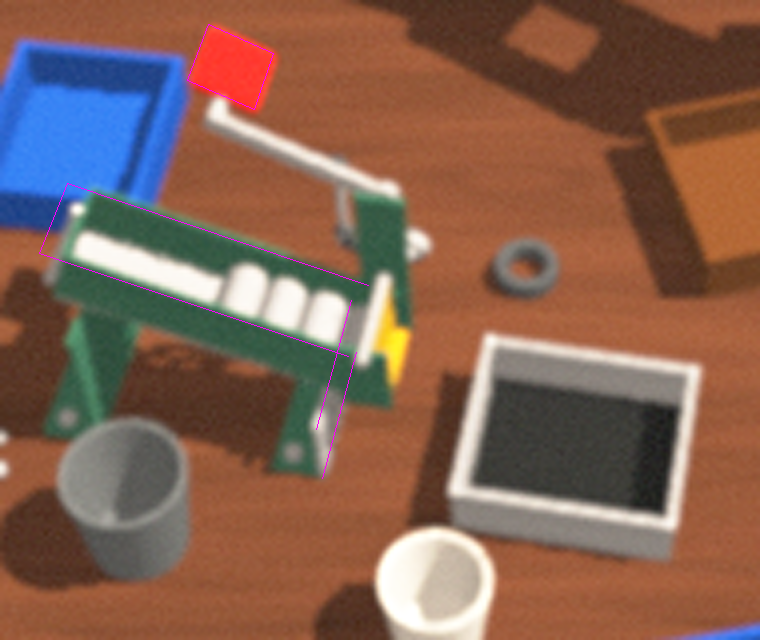

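Call:
{"api": "move_arm", "payload": {"increments": [[[0.6,-0.1,0.12,0.3,0,0,0],[0.6,-0.2,0.24,0.65,0,0,0],[0.6,-0.28,0.36,1,0,0,0],[0.6,-0.28,0.36,1,0,0,0]]]}}

```text
time: 2.3
tool_pos: [0.6175, 0.1701, 0.2958]
ee_rot: [-3.128, 0.006, 1.378]
wrist_force: [-1.2, 0.4, -1.6]
width: 0.0563
```

Call:
{"api": "move_arm", "payload": {"increments": [[[0.6,0,0,0.3,0,0,0],[0.6,0,0,0.6,0,0,0],[0.6,0,0,0.8,0,0,0],[0.6,0,0,0.86,0,0,0],[0.6,0,0,0.86,0,0,0]]]}}

```text
time: 2.72
tool_pos: [0.6182, 0.1721, 0.2181]
ee_rot: [-3.139, 0.001, 1.38]
wrist_force: [-0.5, -0.0, -0.4]
width: 0.0564
```

Run:
```python
from h import *
inc([.6173,.1532,.217],79)
snap('top','top2');snap('scene','scene2')
crop('top2',200,140,380,280,4,'c_top2');crop('scene2',230,160,400,300,4,'c_scene2')
```

```text
t 2.72 pos [0.6182 0.1721 0.2181] rpy [-1.7983e+02  3.0000e-02  7.9050e+01] F [-0.5 -0.  -0.4] w 0.0564
inc [-0.187  0.027  0.011] [-0.0019  0.0004  0.0006]
```

View pics/c_top2.png

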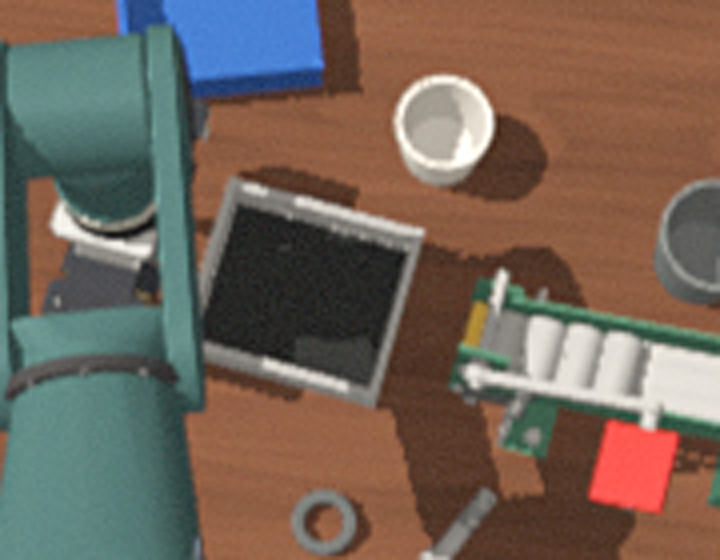

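View pics/c_scene2.png

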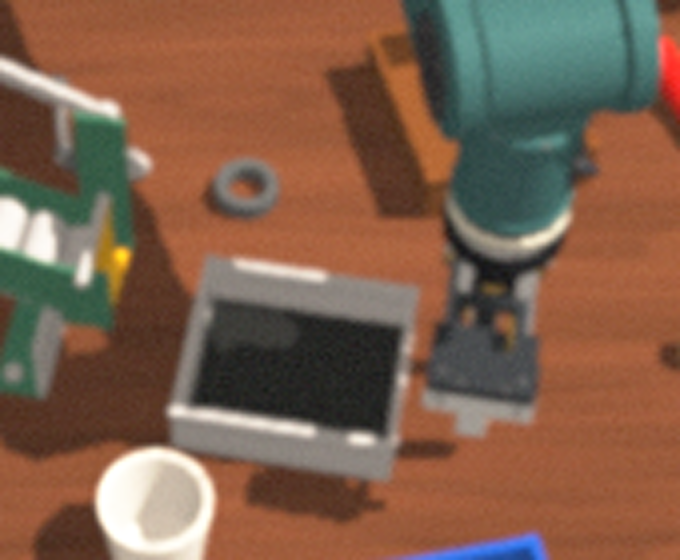

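Call:
{"api": "move_arm", "payload": {"increments": [[[0.6,-0.1,0,0,0,0,0],[0.6,-0.2,0,0,0,0,0],[0.6,-0.28,0,0,0,0,0],[0.6,-0.33,0,0,0,0,0],[0.6,-0.38,0,0,0,0,0],[0.6,-0.43,0,0,0,0,0],[0.6,-0.48,0,0,0,0,0],[0.6,-0.53,-0.005,0,0,0,0]]]}}

```text
time: 3.48
tool_pos: [0.609, 0.1193, 0.2195]
ee_rot: [3.14, -0.003, 1.379]
wrist_force: [1.4, 4.4, 2.7]
width: 0.0564
```

Call:
{"api": "move_arm", "payload": {"increments": [[[0.6,-0.06,-0.01,0,0,0,0],[0.6,-0.12,-0.02,0,0,0,0],[0.6,-0.18,-0.03,0,0,0,0],[0.6,-0.24,-0.04,0,0,0,0],[0.6,-0.3,-0.05,0,0,0,0],[0.6,-0.36,-0.06,0,0,0,0],[0.6,-0.42,-0.07,0,0,0,0],[0.6,-0.48,-0.08,0,0,0,0]]]}}

```text
time: 4.15
tool_pos: [0.5919, 0.0734, 0.2195]
ee_rot: [3.139, -0.002, 1.379]
wrist_force: [1.8, 6.7, 6.4]
width: 0.0562
```

Run:
```python
from h import *
inc([.5873,.041,.217],79)
snap('top','top3');snap('scene','scene3')
crop('top3',220,140,400,280,4,'c_top3');crop('scene3',200,160,380,300,4,'c_scene3')
```

```text
t 4.15 pos [0.5919 0.0734 0.2195] rpy [ 1.7988e+02 -1.1000e-01  7.8990e+01] F [1.8 6.7 6.4] w 0.0562
inc [-0.327  0.017  0.024] [ 0.0014 -0.0012 -0.0001]
```

View pics/c_top3.png

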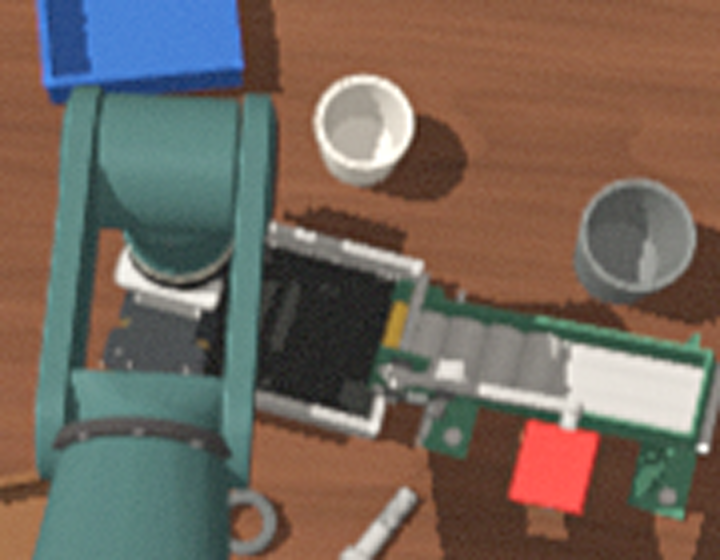

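View pics/c_scene3.png

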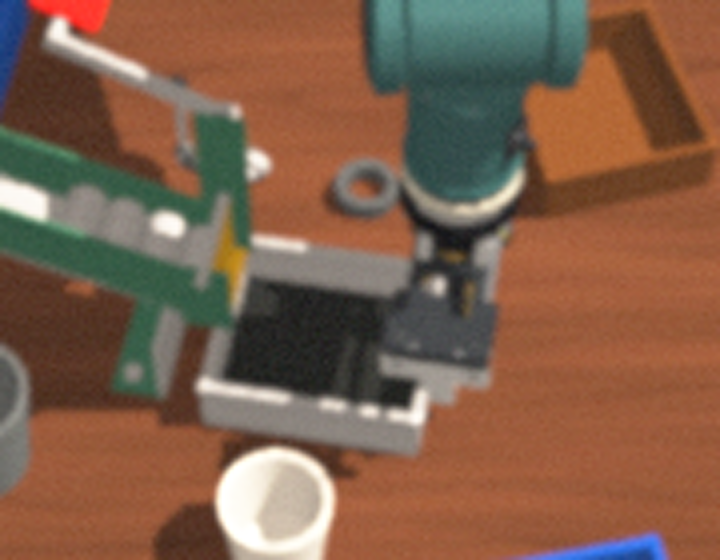

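Call:
{"api": "move_arm", "payload": {"increments": [[[0.6,-0.05,0,0,0,0,0],[0.6,-0.1,0,0,0,0,0],[0.6,-0.15,0,0,0,0,0],[0.6,-0.19,0,0,0,0,0],[0.6,-0.22,0,0,0,0,0],[0.6,-0.25,0,0,0,0,0],[0.6,-0.28,0,0,0,0,0],[0.6,-0.3,0,0,0,0,0]]]}}

```text
time: 4.92
tool_pos: [0.586, 0.0444, 0.2191]
ee_rot: [3.141, -0.002, 1.378]
wrist_force: [0.5, 6.0, 0.7]
width: 0.0565
```

Call:
{"api": "move_arm", "payload": {"increments": [[[0.6,-0.02,0,0,0,0,0],[0.6,-0.04,0,0,0,0,0],[0.6,-0.05,0,0,0,0,0],[0.6,-0.06,0,0,0,0,0]]]}}

```text
time: 5.25
tool_pos: [0.5852, 0.0406, 0.2192]
ee_rot: [3.141, -0.009, 1.379]
wrist_force: [3.8, 14.3, 2.4]
width: 0.0563
```

Run:
```python
from h import *
inc([.5873,.041,.217],79)
snap('top','top4');snap('scene','scene4')
crop('top4',240,160,400,280,5,'c_top4');crop('scene4',190,170,330,280,5,'c_scene4')
```

```text
t 5.25 pos [0.5852 0.0406 0.2192] rpy [179.95  -0.49  78.98] F [ 3.8 14.3  2.4] w 0.0563
inc [0.008 0.02  0.022] [ 0.0006 -0.0055 -0.0002]
```

View pics/c_top4.png

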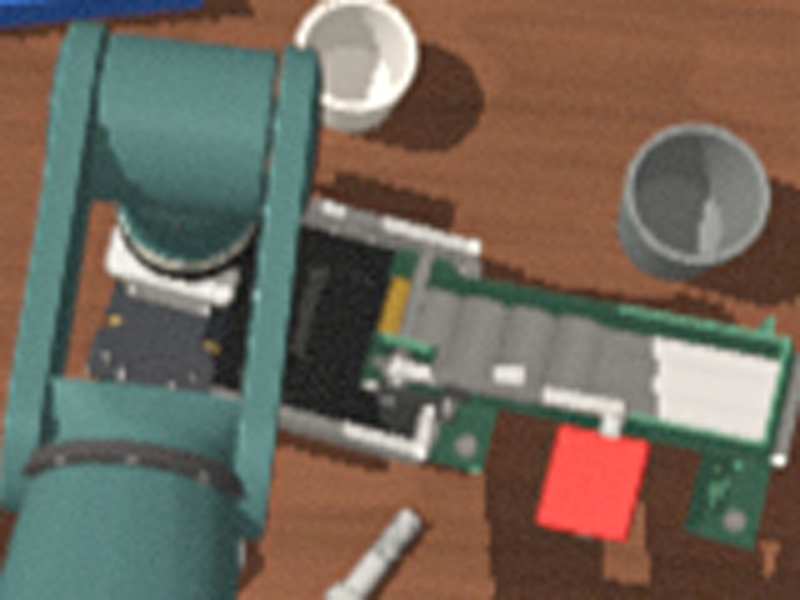

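View pics/c_scene4.png

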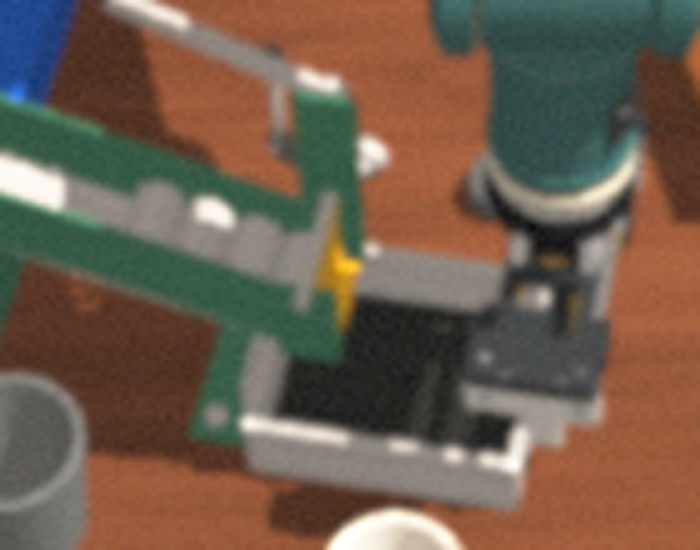

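Call:
{"api": "move_arm", "payload": {"increments": [[[0.6,-0.02,0,0,0,0,0],[0.6,-0.04,0,0,0,0,0],[0.6,-0.05,0,0,0,0,0],[0.6,-0.05,0,0,0,0,0]]]}}

```text
time: 5.68
tool_pos: [0.5847, 0.0389, 0.2192]
ee_rot: [3.14, -0.018, 1.379]
wrist_force: [6.3, 22.8, 1.2]
width: 0.0563
```

Run:
```python
from h import *
inc([.5873,.041,.217],79)
```

```text
t 5.68 pos [0.5847 0.0389 0.2192] rpy [179.91  -1.02  79.03] F [ 6.3 22.8  1.2] w 0.0563
inc [0.025 0.021 0.023] [ 0.001  -0.0113  0.0003]
```

Call:
{"api": "move_arm", "payload": {"increments": [[[0.6,0.1,0,0,0,0,0],[0.6,0.25,0,0,0,0,0],[0.5,0.45,0,-0.1,0,0,0],[0.4,0.6,0,-0.4,0,0,0],[0.2,0.6,0,-0.7,0,0,0],[0,0.6,0,-1,0,0,0]]]}}

```text
time: 6.18
tool_pos: [0.5947, 0.0921, 0.3179]
ee_rot: [-3.137, 0.004, 1.379]
wrist_force: [0.2, 0.2, 0.5]
width: 0.033
```

Call:
{"api": "move_arm", "payload": {"increments": [[[0,0.1,0,-0.3,0,0,0],[0,0,-0.25,-0.6,0,0,0],[0,0,-0.5,-1,0,0,0],[0,0,-0.75,-1,0,0,0],[0,0,-1,-1,0,0,0]]]}}

```text
time: 6.6
tool_pos: [0.4962, 0.1104, 0.4217]
ee_rot: [3.137, 0.001, 1.376]
wrist_force: [0.3, 0.5, 0.4]
width: 0.0015
```

Run:
```python
from h import *
inc([.456,-.17,.47],79)
snap('top','top5');snap('scene','scene5')
crop('top5',240,160,400,280,5,'c_top5');crop('scene5',160,140,330,280,4.5,'c_scene5')
```

```text
t 6.6 pos [0.4962 0.1104 0.4217] rpy [1.7972e+02 8.0000e-02 7.8870e+01] F [0.3 0.5 0.4] w 0.0015
inc [-2.829  0.149 -0.478] [ 0.0031  0.0008 -0.0015]
```

View pics/c_top5.png

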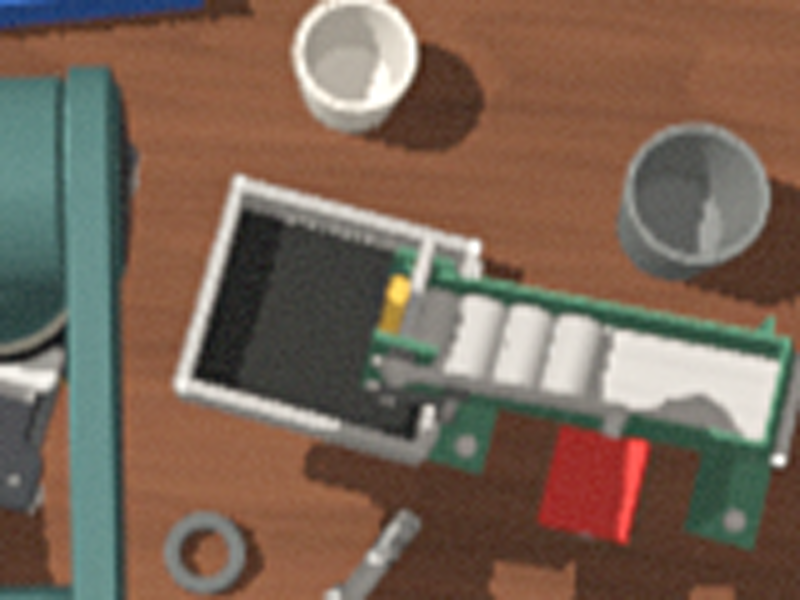

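View pics/c_scene5.png

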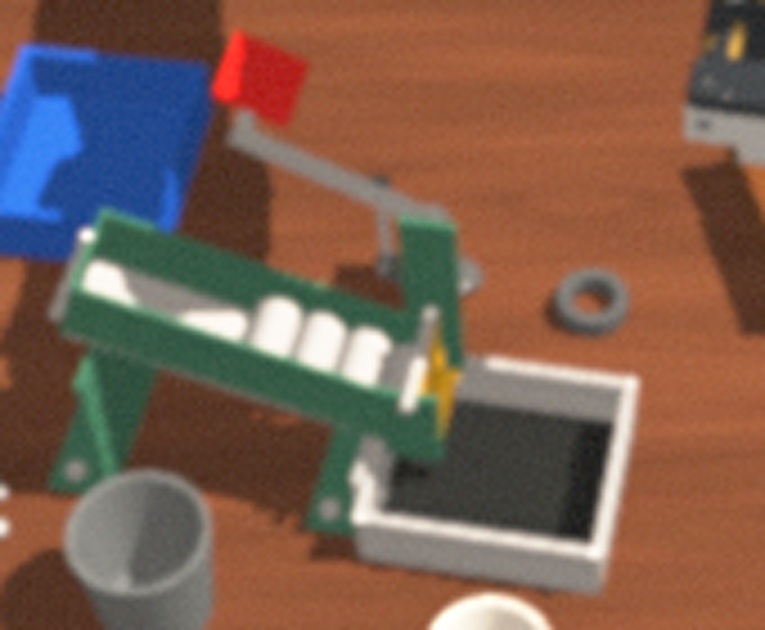

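Call:
{"api": "move_arm", "payload": {"increments": [[[0,0,0,-0.25,0,0,0],[0,-0.15,0,-0.5,0,0,0],[0,-0.45,0,-0.68,0,0,0],[0,-0.75,0.05,-0.68,0,0,0],[0,-1,0.05,-0.68,0,0,0]]]}}

```text
time: 7.12
tool_pos: [0.4833, 0.0098, 0.4872]
ee_rot: [3.14, 0.003, 1.377]
wrist_force: [1.0, -0.1, -0.1]
width: 0.0007
```

Call:
{"api": "move_arm", "payload": {"increments": [[[0,-0.25,0,0,0,0,0],[0,-0.5,0.05,0,0,0,0],[0,-0.75,0.05,0,0,0,0],[0,-0.95,0.07,0,0,0,0],[0,-1,0.07,0,0,0,0]]]}}

```text
time: 7.53
tool_pos: [0.4706, -0.0907, 0.4852]
ee_rot: [-3.138, 0.003, 1.373]
wrist_force: [1.0, 0.5, -0.4]
width: 0.0008
```

Run:
```python
from h import *
inc([.455,-.170,.475],79)
c=load('top5');q=np.array([pix(c,240+u/5,160+v/5,.045) for u,v in [(238,178),(478,245),(180,387)]]);print(q.round(4))
d=q[0]-q[1];print(np.linalg.norm(d),np.degrees(np.arctan2(d[1],d[0]))-90); ctr=(q[1]+q[2])/2;print(ctr)
a=np.radians(-11);R=np.array([[np.cos(a),np.sin(a)],[-np.sin(a),np.cos(a)]]);print('tray in hopper',R@(ctr[:2]-[.558,-.094]))
```

```text
t 7.53 pos [ 0.4706 -0.0907  0.4852] rpy [-1.798e+02  1.500e-01  7.867e+01] F [ 1.   0.5 -0.4] w 0.0008
inc [-0.808  0.003  0.104] [-0.0022  0.0017 -0.0037]
[[ 0.6502  0.0185  0.045 ]
 [ 0.6212 -0.1272  0.045 ]
 [ 0.5209  0.0418  0.045 ]]
0.14857367571015825 -11.268700625463538
[ 0.57104226 -0.04269501  0.045     ]
tray in hopper [0.00301318 0.05285096]
```

Call:
{"api": "move_arm", "payload": {"increments": [[[0,-0.2,0,0,0,0,0],[0,-0.4,0,0,0,0,0],[0,-0.6,0,0,0,0,0],[0,-0.75,0,0,0,0,0],[0,-0.81,0,0,0,0,-0.004],[0,-0.81,0,0,0,0,-0.004]]]}}

```text
time: 8.03
tool_pos: [0.4552, -0.1679, 0.4858]
ee_rot: [-3.139, -0.0, 1.383]
wrist_force: [0.0, 0.7, -0.1]
width: 0.0004
```

Run:
```python
from h import *
inc([.455,-.170,.475],79)
snap('top','top6');snap('scene','scene6')
crop('top6',300,190,420,290,6,'c_top6');crop('scene6',150,90,290,220,5,'c_scene6')
for f in ['top6','scene6']:
    c=load(f); print([proj(c,X).round(1) for X in ([.455,-.170,.255],[.455,-.170,.285])])
```

```text
t 8.03 pos [ 0.4552 -0.1679  0.4858] rpy [-179.88   -0.     79.22] F [ 0.   0.7 -0.1] w 0.0004
inc [-0.021  0.002  0.108] [-0.0013 -0.      0.0025]
[array([357.8, 255.9]), array([359.7, 254.2])]
[array([217.7, 156.7]), array([216.5, 148.5])]
```

View pics/c_top6.png

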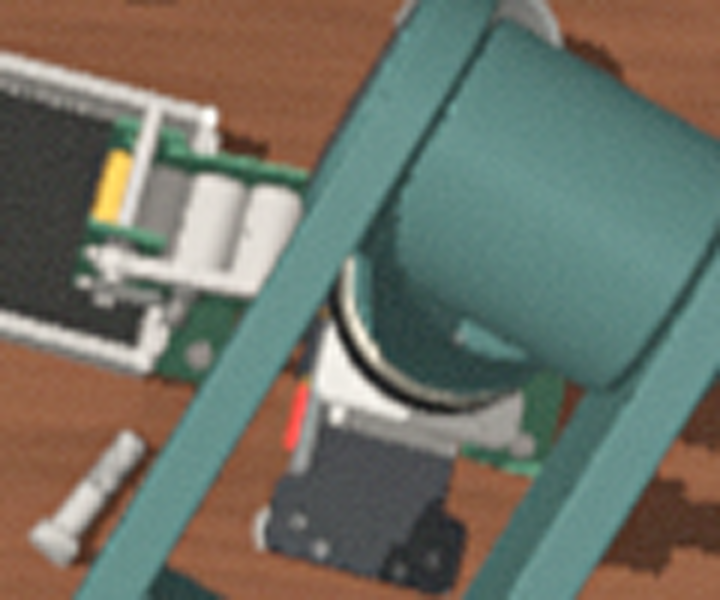

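View pics/c_scene6.png

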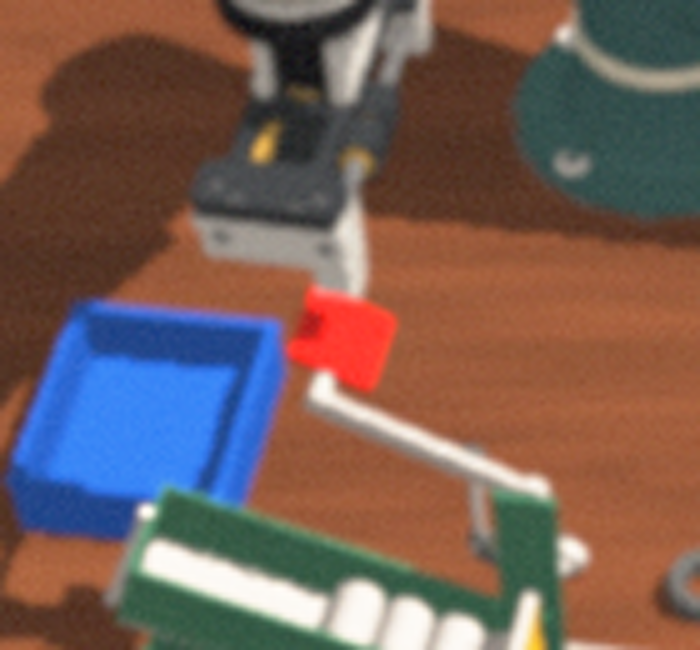

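Call:
{"api": "move_arm", "payload": {"increments": [[[0,-0.01,0,0.1,0,0,0],[0,-0.02,0,0.2,0,0,0],[0,-0.02,0,0.28,0,0,0],[0,-0.02,0,0.36,0,0,0],[0,-0.02,0,0.44,0,0,0],[0,-0.02,0,0.52,0,0,0],[0,-0.02,0,0.6,0,0,0],[0,-0.02,0,0.68,0,0,0]]]}}

```text
time: 8.8
tool_pos: [0.4547, -0.1692, 0.4185]
ee_rot: [3.14, 0.001, 1.384]
wrist_force: [-0.4, -2.7, 3.7]
width: 0.0008
```

Run:
```python
from h import *
inc([.455,-.170,.356],79)
snap('scene','scene7')
crop('scene7',150,90,330,270,3.3,'c_scene7')
```

```text
t 8.8 pos [ 0.4547 -0.1692  0.4185] rpy [1.7993e+02 7.0000e-02 7.9300e+01] F [-0.4 -2.7  3.7] w 0.0008
inc [-0.007  0.004  0.625] [0.0008 0.0008 0.0033]
```

View pics/c_scene7.png

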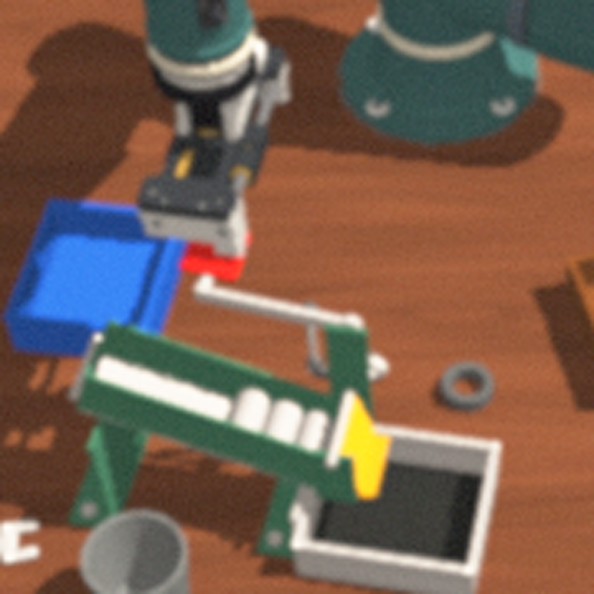

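Call:
{"api": "move_arm", "payload": {"increments": [[[0,0,0,0.1,0,0,0],[0,0,0,0.2,0,0,0],[0,0,0,0.3,0,0,0],[0,0,0,0.4,0,0,0],[0,0,0,0.5,0,0,0],[0,0,0,0.57,0,0,0],[0,0,0,0.61,0,0,0],[0,0,0,0.61,0,0,0]]]}}

```text
time: 9.52
tool_pos: [0.4552, -0.1669, 0.3568]
ee_rot: [3.141, -0.007, 1.386]
wrist_force: [0.6, 4.0, 8.7]
width: 0.0004
```

Call:
{"api": "move_arm", "payload": {"increments": [[[0,0,0,0,0,0,0],[0,0,0,0,0,0,0],[0,0,0,0,0,0,0],[0,0,0,0,0,0,0],[0,0,0,0,0,0,0],[0,0,0,0,0,0,0],[0,0,0,0,0,0,0],[0,0,0,0,0,0,0]]]}}

```text
time: 10.18
tool_pos: [0.4551, -0.1671, 0.3579]
ee_rot: [3.141, -0.006, 1.386]
wrist_force: [0.1, 4.2, 7.8]
width: 0.0007
```

Run:
```python
from h import *
inc([.455,-.170,.356],79)
snap('scene','scene8');snap('top','top8')
crop('scene8',150,90,330,270,3.3,'c_scene8');crop('top8',240,160,400,280,5,'c_top8')
```

```text
t 10.18 pos [ 0.4551 -0.1671  0.3579] rpy [179.96  -0.37  79.42] F [0.1 4.2 7.8] w 0.0007
inc [-0.028  0.005  0.019] [ 0.0005 -0.0041  0.0047]
```

View pics/c_scene8.png

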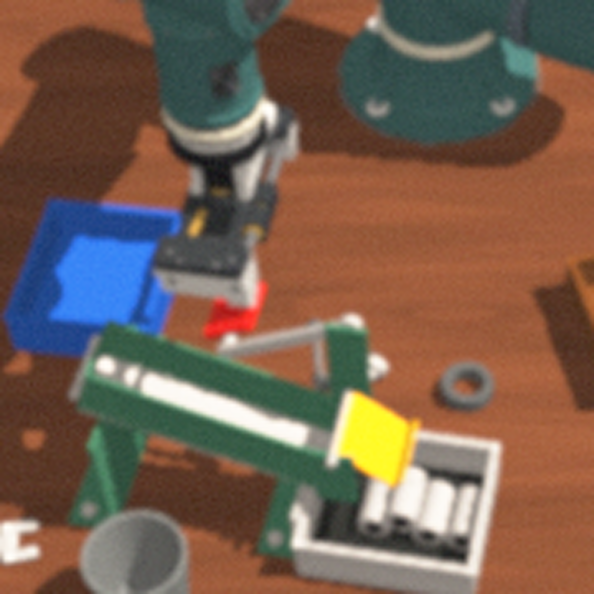

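View pics/c_top8.png

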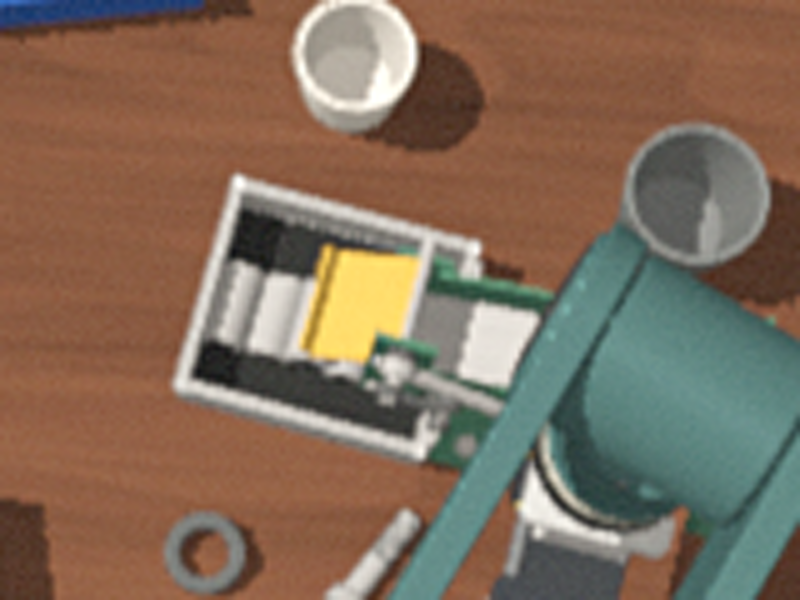

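Call:
{"api": "move_arm", "payload": {"increments": [[[0,0,0,0,0,0,0],[0,0,0,0,0,0,0],[0,0,0,0,0,0,0],[0,0,0,0,0,0,0],[0,0,0,0,0,0,0],[0,0,0,0,0,0,0]]]}}

```text
time: 10.78
tool_pos: [0.4551, -0.1671, 0.3579]
ee_rot: [3.141, -0.006, 1.386]
wrist_force: [0.0, 4.1, 8.1]
width: 0.0002
```

Run:
```python
from h import *
inc([.455,-.170,.486],79)
snap('scene','scene9')
crop('scene9',235,210,310,275,8,'c_scene9')
c=load('scene9')
a=np.radians(-11);R=np.array([[np.cos(a),np.sin(a)],[-np.sin(a),np.cos(a)]])
for v in range(222,256,3):
    print(v,[ (lambda X:(*(1000*(R@(X[:2]-[.558,-.094]))).round().astype(int),int(1000*X[2])))(pix(c,u,v)) for u in range(255,298,4)])
```

```text
t 10.78 pos [ 0.4551 -0.1671  0.3579] rpy [179.96  -0.37  79.43] F [0.  4.1 8.1] w 0.0002
inc [-0.02   0.005 -1.281] [ 0.0005 -0.0041  0.0047]
222 [(np.int64(10), np.int64(19), 127), (np.int64(3), np.int64(28), 120), (np.int64(-7), np.int64(36), 109), (np.int64(-15), np.int64(45), 100), (np.int64(-20), np.int64(55), 95), (np.int64(-58), np.int64(58), 45), (np.int64(-60), np.int64(69), 46), (np.int64(-63), np.int64(80), 44), (np.int64(-99), np.int64(86), -2), (np.int64(-101), np.int64(97), -1), (np.int64(-102), np.int64(109), 0)]
225 [(np.int64(17), np.int64(20), 124), (np.int64(10), np.int64(29), 117), (np.int64(4), np.int64(39), 111), (np.int64(-2), np.int64(48), 104), (np.int64(-8), np.int64(58), 99), (np.int64(-60), np.int64(58), 27), (np.int64(-57), np.int64(70), 35), (np.int64(-62), np.int64(81), 32), (np.int64(-59), np.int64(93), 38), (np.int64(-56), np.int64(105), 45), (np.int64(-57), np.int64(116), 46)]
228 [(np.int64(30), np.int64(23), 128), (np.int64(19), np.int64(31), 115), (np.int64(13), np.int64(40), 109), (np.int64(6), np.int64(50), 102), (np.int64(1), np.int64(59), 97)
[... 2943 characters left out ...]
), np.int64(27), 4), (np.int64(22), np.int64(39), 5), (np.int64(20), np.int64(50), 6), (np.int64(17), np.int64(60), 4), (np.int64(23), np.int64(73), 17), (np.int64(23), np.int64(85), 20), (np.int64(21), np.int64(96), 20), (np.int64(20), np.int64(107), 22), (np.int64(20), np.int64(118), 24), (np.int64(31), np.int64(131), 45)]
255 [(np.int64(34), np.int64(18), 3), (np.int64(32), np.int64(29), 2), (np.int64(33), np.int64(41), 9), (np.int64(28), np.int64(51), 3), (np.int64(26), np.int64(62), 3), (np.int64(23), np.int64(73), 1), (np.int64(21), np.int64(84), 2), (np.int64(21), np.int64(96), 4), (np.int64(24), np.int64(107), 12), (np.int64(22), np.int64(118), 12), (np.int64(25), np.int64(130), 20)]
```

View pics/c_scene9.png

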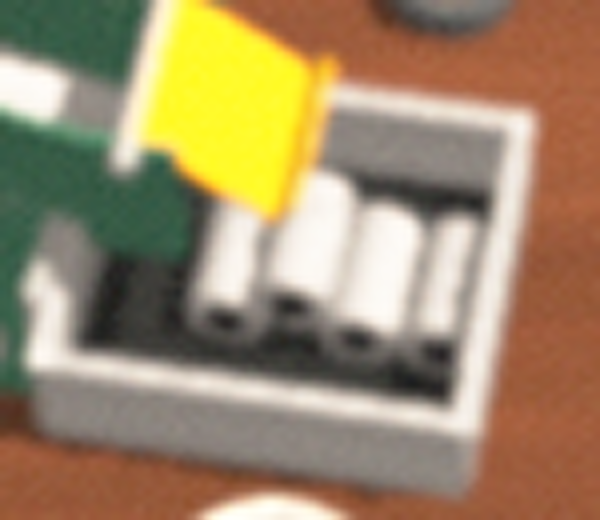

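Call:
{"api": "move_arm", "payload": {"increments": [[[0,0,0,-0.02,0,0,0],[0,0,0,-0.05,0,0,0],[0,0,0,-0.085,0,0,0],[0,0,0,-0.12,0,0,0],[0,0,0,-0.155,0,0,0],[0,0,0,-0.19,0,0,0],[0,0,0,-0.225,0,0,0],[0,0,0,-0.26,0,0,0]]]}}

```text
time: 11.5
tool_pos: [0.4547, -0.1691, 0.3839]
ee_rot: [3.141, -0.0, 1.384]
wrist_force: [-0.1, -3.5, 4.0]
width: 0.0005
```

Call:
{"api": "move_arm", "payload": {"increments": [[[0,0,0,-0.035,0,0,0],[0,0,0,-0.07,0,0,0],[0,0,0,-0.105,0,0,0],[0,0,0,-0.14,0,0,0],[0,0,0,-0.175,0,0,0],[0,0,0,-0.21,0,0,0],[0,0,0,-0.245,0,0,0],[0,0,0,-0.28,0,0,0]]]}}

```text
time: 12.17
tool_pos: [0.4549, -0.1683, 0.4117]
ee_rot: [-3.141, -0.003, 1.385]
wrist_force: [0.7, 0.3, 3.3]
width: 0.0005
```

Run:
```python
from h import *
inc([.455,-.170,.46],79)
snap('scene','scene10')
crop('scene10',150,90,330,270,3.3,'c_scene10')
```

```text
t 12.17 pos [ 0.4549 -0.1683  0.4117] rpy [-1.7999e+02 -1.4000e-01  7.9370e+01] F [0.7 0.3 3.3] w 0.0005
inc [-0.015  0.004 -0.483] [-0.0001 -0.0016  0.0041]
```

View pics/c_scene10.png

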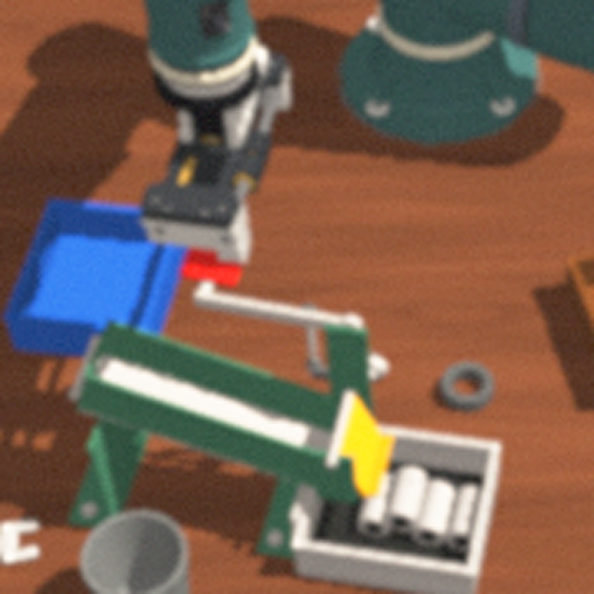

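Call:
{"api": "move_arm", "payload": {"increments": [[[0,0,0,-0.03,0,0,0],[0,0,0,-0.06,0,0,0],[0,0,0,-0.09,0,0,0],[0,0,0,-0.12,0,0,0],[0,0,0,-0.15,0,0,0],[0,0,0,-0.18,0,0,0],[0,0,0,-0.21,0,0,0],[0,0,0,-0.24,0,0,0]]]}}

```text
time: 12.88
tool_pos: [0.4547, -0.1689, 0.4358]
ee_rot: [-3.141, -0.0, 1.384]
wrist_force: [0.6, 1.9, 2.5]
width: 0.0004
```

Call:
{"api": "move_arm", "payload": {"increments": [[[0,0,0,-0.03,0,0,0],[0,0,0,-0.06,0,0,0],[0,0,0,-0.09,0,0,0],[0,0,0,-0.12,0,0,0],[0,0,0,-0.15,0,0,0],[0,0,0,-0.18,0,0,0],[0,0,0,-0.21,0,0,0],[0,0,0,-0.24,0,0,0]]]}}

```text
time: 13.55
tool_pos: [0.4547, -0.1693, 0.4598]
ee_rot: [-3.141, 0.001, 1.384]
wrist_force: [0.8, -0.5, 0.2]
width: 0.0004
```

Call:
{"api": "move_arm", "payload": {"increments": [[[0,0,0,-0.03,0,0,0],[0,0,0,-0.06,0,0,0],[0,0,0,-0.09,0,0,0],[0,0,0,-0.14,0,0,0],[0,0,0,-0.24,0,0,0],[0,0,0,-0.4,0,0,0],[0,0.1,0,-0.6,0,0,0],[0,0.1,0,-0.6,0,0,0]]]}}

```text
time: 14.22
tool_pos: [0.4564, -0.1583, 0.5247]
ee_rot: [3.134, 0.002, 1.385]
wrist_force: [0.4, 0.0, 1.5]
width: 0.0002
```

Run:
```python
from h import *
inc([.455,-.170,.46],79)
snap('scene','scene11');snap('top','top11')
crop('scene11',150,90,330,270,3.3,'c_scene11');crop('top11',240,160,400,280,5,'c_top11')
```

```text
t 14.22 pos [ 0.4564 -0.1583  0.5247] rpy [1.7954e+02 9.0000e-02 7.9380e+01] F [0.4 0.  1.5] w 0.0002
inc [-0.116  0.003  0.647] [0.0051 0.0009 0.0042]
```

View pics/c_scene11.png

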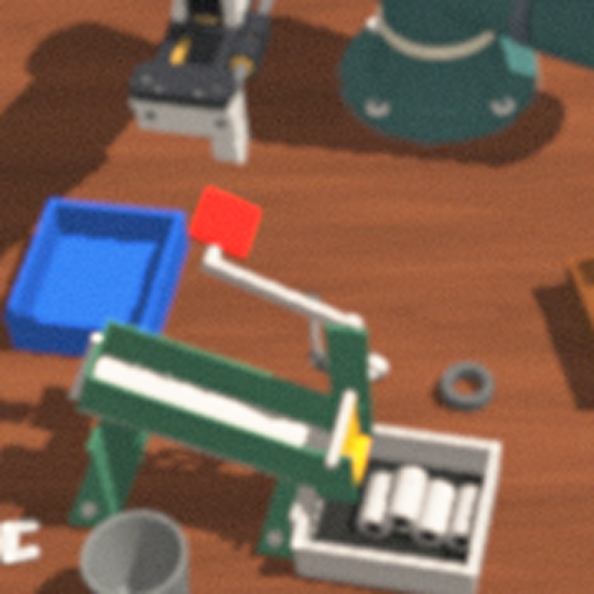

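View pics/c_top11.png

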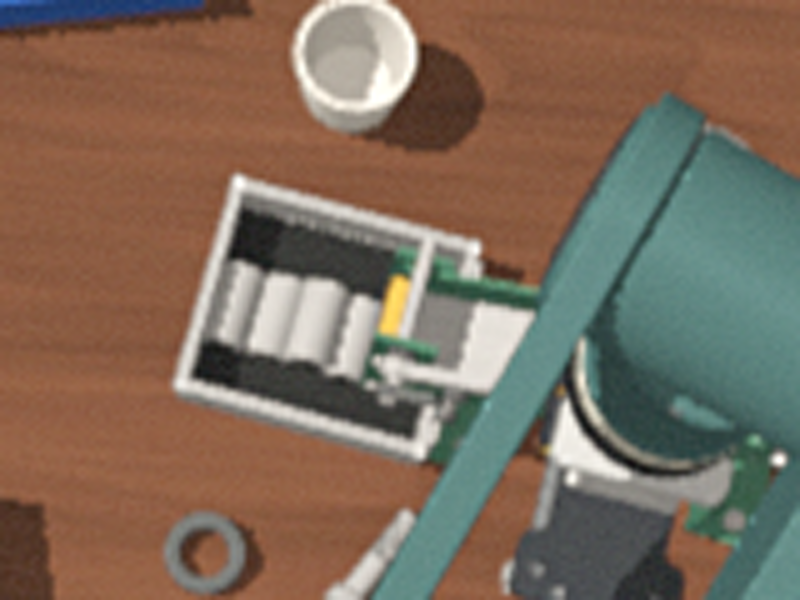

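Run:
```python
from h import *
snap('scene','scene12'); inc([.455,-.170,.46],79)
for f in ['scene0','scene5','scene11','scene12']:
    p=load(f)['p'].astype(int); o=[]
    m=(p[...,0]>130)&(p[...,1]<90)&(p[...,2]<90)&(p[...,0]-p[...,1]>90); m[:, :190]=0;m[:,240:]=0;m[:120]=0;m[200:]=0
    y=(p[...,0]>140)&(p[...,1]>90)&(p[...,2]<60); y[:,:230]=0;y[:,290:]=0;y[:190]=0;y[270:]=0
    for k in (m,y): vv,uu=np.nonzero(k); o+= [len(vv),uu.mean().round(2),vv.mean().round(2)]
    print(f,o)
a=load('scene11')['p'].astype(int);b=load('scene12')['p'].astype(int);print(np.abs(a-b)[200:280,230:310].mean())
```

```text
t 14.37 pos [ 0.4566 -0.1592  0.5195] rpy [1.7999e+02 2.0000e-02 7.9330e+01] F [-0.2 -0.7 -0.5] w 0.0003
inc [-0.109  0.005  0.595] [0.0001 0.0002 0.0037]
scene0 [351, np.float64(218.11), np.float64(156.71), 308, np.float64(259.31), np.float64(228.54)]
scene5 [309, np.float64(217.33), np.float64(157.01), 171, np.float64(262.44), np.float64(212.69)]
scene11 [344, np.float64(218.05), np.float64(156.76), 189, np.float64(260.75), np.float64(209.99)]
scene12 [344, np.float64(218.25), np.float64(156.75), 183, np.float64(263.49), np.float64(211.02)]
2.265364583333333
```

Run:
```python
from h import *
print(robot.close_job()); print(robot.get_obs()['time'])
```

```text
the job is handed in; nothing more can be done
None
the job is handed in; nothing more can be done
```

The job is done and handed in at about 14.4 s of robot time. No verdict came back, so what follows is from my own measurements.

- **Tray:** I pushed the grey steel tray with two fingers until the force rose to about 24 N against the stop. Afterwards I measured its centre at about (3, 53) mm in the hopper frame, where home is (0, 55), and less than 1° out of square.
- **Sleeves:** I pressed the lever pad down and held it until all four sleeves were in the tray. One sleeve lies wedged on top of two others. Its top is about 46 mm above the bench, so its centre is about 32 mm up, under the 50 mm limit. It did not move between the later pictures.
- **Lid:** I eased the lever up over about 2.8 s, at about 40 mm/s, with the fingertips on the pad. The pad came back to within 0.2 px of its starting position in the picture, and the lid looks closed.
- **Other objects:** The cups, ring, bolt and the blue and brown trays looked unmoved in the final views. I did not check the hammer, wrench and screwdriver at the end.

**Disagreements:**
- The two cameras differed by about 4–5 mm on position.
- Fitting the pad in each camera gave feeder headings of -9.3° and -12.9°. I used about -11°, which matched the chute edges.
- My yellow-pixel count for the lid was too affected by shadow and other yellow to be useful, so I judged the lid from the pad position and by eye.

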